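Release the transport lock of a book cradle and rock the cradle free

ROBOT

A 6-joint arm with a two-finger parallel gripper is mounted at the origin on the work surface. World frame = base frame: x ahead of the robot, y to its left, z up, the work surface at z = 0. Lengths are in m, angles in rad, forces in N, time in s.
With the tool pointing down it reaches from about 0.35 to 0.975 m from the base axis. Payload 7.1 kg.
Tool frame: the origin (TCP) lies midway between the tips of the shut fingers; the grasp point (between the pads) lies 19 mm behind it; z points along the fingers, x is the direction in which the jaws open and shut, and the axes are right-handed (so a half turn about z gives the same grasp; the last joint's range is limited). The gripper opens to 88 mm and grips with 3 to 60 N. Pads are 20 mm wide; open, the fingers measure 115 mm over their backs; the gripper's body (75 mm by 178 mm) begins 61 mm behind the grasp point.
Start: joints at [1.157, 0.423, 1.63, -0, 1.089, -0.019], TCP at [0.24, 0.577, 0.223] pointing down, gripper open.
Joint ranges: [-3, 3], [-0.9, 2.11], [0.09, 2.58], [-1.31, 4.45], [0.11, 2.69], [-2.54, 2.54]. Speed limits (rad/s): [2.39, 2.39, 3.01, 3.14, 3.14, 3.14].

INTERFACE

Orientations are given as a unit quaternion [w, x, y, z].
In Python, from station import move_pose, movel, movej, command_gripper, wait, inverse_kinematics, read_camera, camera_info, MotionError, job_done, get_time, get_joint_pos, get_qvel, get_effort, get_tcp_pos, get_ee_rot, get_ft_force, get_ft_torque, get_grip_width gives the robot as it stands. Calls block until the motion is done:
- move_pose(position, orientation): joint-space move of the TCP to a pose.
- movel(position, frame=None, v=0.15, until_force=None): straight line of the TCP; frame=None keeps the orientation; v is the mean speed in m/s. With until_force (N) it stops when the force on the tool has changed by that much, and returns True; else False.
- movej(angles): joint-space move.
- command_gripper(opening): opening from 0.0 (shut) to 1.0 (fully open); the grip force is fixed at half the most; returns when the fingers have stopped.
- wait(seconds).
- inverse_kinematics(position, orientation): joint angles nearest the present ones, or None.
- read_camera(name): name is "scene" or "top"; returns the picture (480x640x3 uint8, red, green, blue); there is no depth.
- camera_info(name): a dict with "intrinsics" (3x3 intrinsics, pixels), "T" (4x4, takes a point from camera to world coordinates). Camera axes: x right, y up, looking along -z (the intrinsics and any distortion apply to the point x, -y, -z); pixel columns grow to the right and rows downward; lengths in m; the calibration is good to about 2 mm. A picture is of the moment at which its call begins. camera_info takes no time and is no camera call.
A pose or a line that the arm cannot do raises MotionError and nothing moves.
- job_done(): hands the job in, once; it reports no verdict.
Readings, each from a call of its own:
- get_time(): time.
- get_joint_pos(): joint angles.
- get_qvel(): joint speeds.
- get_effort(): joint torques, N m.
- get_tcp_pos(): TCP position.
- get_ee_rot(): TCP orientation.
- get_ft_force(): force on the tool from outside, world axes, zero at the start.
- get_ft_torque(): the same for the moment, N m.
- get_grip_width(): opening from 0.0 (shut) to 1.0 (fully open).
Only numpy, scipy, OpenCV 4.12 (cv2) and the standard library are available. Lean on these libraries where they do the work, as an engineer would, in place of code of your own. Each camera call takes 0.05 s, during which the arm holds its last target. There are 200 camera calls.

TASK

Make the book cradle ready for use: press the black thumb grip of its transport lock down and, keeping it down, slide it all the way left to its end stop, so that it springs up there when you let go. Then push the upright lever on the right of the console over to the left until it stops, hold it there for about a second, and let it come back to the middle. Do not force the lock, do not touch the cradle itself, and leave the loupe and the brush where they are.

Things in the scene. Friction and masses are not known exactly. Their poses are not given: they have to be found in the camera images.
- machine: Grey steel book cradle, 400 mm deep (its x, to the rear, away from the robot) by 600 wide (its y, to the left as seen from the robot), fixed to the table. Origin: centre of the underside. At the front a flat console (x -200 to -90 mm, top at z 70 mm) carries two controls: the lock grip left of the middle, the lever right of it. Behind it, from x = -70 mm, the movable cradle.
- thumb_grip: Lock grip on the console: black plastic saddle, 66 mm long along the machine's y, 34 wide, with a ridge 14 mm thick across each end; between them a trough 38 mm long, open at the sides, floor 14.5 mm above the console when up; ridge tops 12 mm above the floor. Origin: its centre, at console-top level when up; axes as the machine's. Starts near machine x -145, y 60 mm; moves left (+y).
- lock_saddle (a point): Centre of the trough floor of the lock grip; moves with the grip, down as it is pressed.
- lock (a joint): Lock position in m: 0 at the right stop (locked), growing to the left; starts at 0 to 0.003. The left end stop is hidden inside and differs each time, 0.080 to 0.138: find it by feel. Friction 3 N. A hidden gate holds the grip, when up, in a notch at either end (3.5 mm of play): it slides only while pressed over 5 mm down and springs up only in a notch. It draws the cradle's bolt.
- lock_press (a joint): How far the lock grip is pressed down in m: 0 up, 0.007 at the bottom stop. A spring lifts it: about 5 N at the start of the press, 9 N at the bottom. Bearing on the grip with over 40 N in all would damage it. About 0.005 when it is caught under the gate.
- lever_grip (a point): Centre of the block grip of the upright lever on the right of the console. A 12 mm steel stem rises from a pivot at machine x -145, y -190 mm, z 70 mm (console top); the black block on it is 36 mm (x) by 22 mm (y) by 50 mm high and spans 60 to 110 mm up from the pivot, so this point is 85 mm from it.
- lever (a joint): Lever tilt in rad: 0 upright, positive to the left (+y of the machine), stops at +0.5 and -0.5. Spring-centred, 1.0 N m per rad: about 6 N on the grip at the stop; it returns by itself to within 0.04 of upright. It shifts the cradle 45 mm per rad to the same side; while the transport lock is on, the bolt blocks it after about 0.06 rad.
- cradle: The movable cradle behind the console: two shallow V plates with grey felt, 250 by 250 mm each, outer edges about 120 mm above the table, and at its front edge, left of the middle, two steel lugs that the lock's bolt enters. Origin: as the machine's when centred. Slides sideways with the lever. Not to be touched.
- loupe: Black desk loupe, 60 mm wide, 42 mm high, standing on the console between the two controls. Origin: centre of its underside. Bystander.
- brush: Flat dusting brush, 200 mm long, lying on the table left of the machine. Bystander.

How it is judged:
On the way, in this order (a step that is already met when the one before it is completed fails the run):
1. the lock is at its left end and has sprung up there (value of joint lock above 0.07 m and value of joint lock_press below 0.0015 m), for 0.2 s.
2. the lever is held over to the left (value of joint lever above 0.43 rad), for 0.7 s.
At the end, for the whole second after the job is handed in: The lock has sprung up (within 1.5 mm) in the notch at its left end, and the lever stands still in the middle (within 0.06 rad) (all of step 1 and value of joint lever between -0.06 and 0.06 rad and velocity of joint lever between -0.05 and 0.05 rad/s); the robot touches nothing.
It fails at once if the lock grip is forced (over 40 N) (contact force between anything else and thumb_grip above 40 N).
It fails at once if the robot touches the cradle (contact force between any of the fingers, the arm and cradle above 1 N).
It fails at once if a bystander is moved (over 15 mm) (distance of any of loupe, brush from where it was at the start of the episode above 0.015 m).
It also fails if it takes over 45 s, if anything falls off the work surface, if the arm or the gripper's body presses on something with over 40 N, if the wrist force passes 120 N, or if a joint passes its speed limit or range.

## Working session

There is one attempt and no reset: what is moved stays moved. The work goes in short steps, each a Python script; the robot and the scene stay as the last script left them, time stands still between calls to the robot, and variables do not carry over. Pictures are saved under pics/ and viewed, about 8 in all and at most 12, crops included, and the job is handed in when it is done.

```bash
ls; mkdir -p pics; python3 - <<'E'
from station import *
import cv2
for n in("scene","top"):
    cv2.imwrite(f"pics/{n}0.png",read_camera(n)[:,:,::-1]); i=camera_info(n); print(n,i)
print(get_time(),get_ee_rot())
E
```

```text
pics
scene {'intrinsics': array([[488.41892473,   0.        , 310.1714851 ],
       [  0.        , 488.41892473, 236.72296858],
       [  0.        ,   0.        ,   1.        ]]), 'T': array([[ 0.82931469, -0.33568687,  0.44671184,  0.93593155],
       [ 0.55877646,  0.49469815, -0.66561446, -0.4667866 ],
       [ 0.00245052,  0.80161591,  0.59783436,  0.65025164],
       [ 0.        ,  0.        ,  0.        ,  1.        ]])}
top {'intrinsics': array([[468.52598674,   0.        , 326.2241626 ],
       [  0.        , 468.52598674, 242.16399869],
       [  0.        ,   0.        ,   1.        ]]), 'T': array([[-0.05015791,  0.97828075, -0.20112422,  0.33234409],
       [-0.99873652, -0.04975331,  0.00706941,  0.1177618 ],
       [-0.00309072,  0.20122469,  0.97954024,  1.10706314],
       [ 0.        ,  0.        ,  0.        ,  1.        ]])}
0.1 [ 3.59891556e-04  8.32053063e-01  5.54695651e-01 -5.52603084e-04]
```

View pics/top0.png

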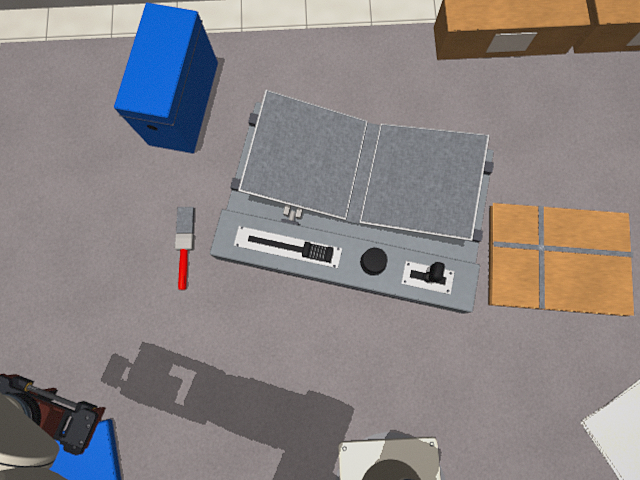

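View pics/scene0.png

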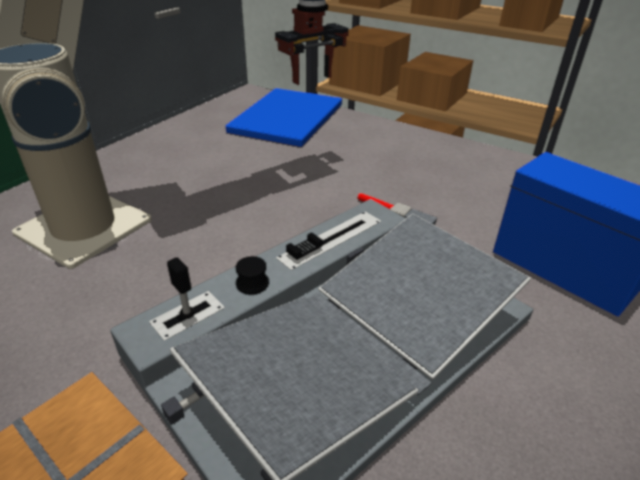

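The top view shows the lock grip near (320,252) at the right end of its slot, which starts at (247,238). The loupe is at (373,261), the lever at (435,272) and the brush at (183,250). The scene view agrees. Next I'll measure the white plates, the grip and the lever.

```bash
cat > h.py <<'E'
import numpy as np, cv2
from station import *
def px2w(n,uv,z):
    c=camera_info(n);K=c["intrinsics"];T=c["T"]
    uv=np.atleast_2d(np.asarray(uv,float))
    d=np.c_[(uv[:,0]-K[0,2])/K[0,0],-(uv[:,1]-K[1,2])/K[1,1],-np.ones(len(uv))]@T[:3,:3].T
    o=T[:3,3]; return o+d*((z-o[2])/d[:,2])[:,None]
def w2px(n,p):
    c=camera_info(n);K=c["intrinsics"];T=c["T"]
    q=(np.atleast_2d(p)-T[:3,3])@T[:3,:3]
    return np.c_[K[0,2]+K[0,0]*q[:,0]/-q[:,2],K[1,2]+K[1,1]*q[:,1]/q[:,2]]
E
python3 - <<'E'
from h import *
im=cv2.imread("pics/top0.png"); x0,y0,x1,y1=205,195,485,320
c=im[y0:y1,x0:x1]
for nm,m in(("white",(c.min(2)>190)),("black",(c.max(2)<60))):
    cs,_=cv2.findContours(m.astype(np.uint8),cv2.RETR_EXTERNAL,cv2.CHAIN_APPROX_NONE)
    for k in cs:
        if cv2.contourArea(k)<40: continue
        k=k+[[x0,y0]]; b=cv2.boxPoints(cv2.minAreaRect(k)); print(nm,cv2.contourArea(k),b.round(1).tolist())
        w=px2w("top",b,.0715); print("  w",w[:,:2].round(4).tolist(),"mean",w.mean(0).round(4))
        e=[w[1]-w[0],w[2]-w[1]]; print("  len",[round(float(np.linalg.norm(q)),4) for q in e],"ang",[round(float(np.degrees(np.arctan2(q[1],q[0]))),2) for q in e])
s=cv2.imread("pics/scene0.png")[190:350,100:400]
a=cv2.resize(c,None,fx=2.8,fy=2.8,interpolation=2); b=cv2.resize(s,None,fx=1.5,fy=1.5)
o=np.zeros((a.shape[0]+b.shape[0],800,3),np.uint8); o[:a.shape[0],:a.shape[1]]=a; o[a.shape[0]:,:b.shape[1]]=b
cv2.imwrite("pics/crop1.png",o)
E
```

```text
white 557.5 [[401.0, 283.29998779296875], [405.70001220703125, 260.6000061035156], [454.6000061035156, 270.70001220703125], [449.8999938964844, 293.3999938964844]]
  w [[0.4436, -0.0505], [0.4939, -0.0652], [0.4656, -0.172], [0.4159, -0.1563]] mean [ 0.4548 -0.111   0.0715]
  len [0.0524, 0.1105] ang [-16.28, -104.83]
white 977.0 [[233.5, 245.1999969482422], [237.8000030517578, 225.3000030517578], [341.70001220703125, 247.89999389648438], [337.3999938964844, 267.70001220703125]]
  w [[0.5487, 0.3194], [0.5942, 0.3091], [0.5301, 0.0762], [0.4856, 0.0883]] mean [0.5397 0.1983 0.0715]
  len [0.0467, 0.2416] ang [-12.69, -105.38]
black 375.5 [[409.29998779296875, 278.6000061035156], [412.29998779296875, 258.20001220703125], [447.1000061035156, 263.20001220703125], [444.20001220703125, 283.6000061035156]]
  w [[0.4531, -0.0698], [0.4986, -0.0803], [0.4834, -0.157], [0.4381, -0.1459]] mean [ 0.4683 -0.1133  0.0715]
  len [0.0467, 0.0782] ang [-12.96, -101.19]
black 522.5 [[355.5, 261.5], [374.5, 242.5], [392.0, 260.0], [373.0, 279.0]]
  w [[0.4975, 0.0471], [0.5387, 0.0016], [0.4968, -0.0347], [0.4563, 0.0108]] mean [0.4973 0.0062 0.0715]
  len [0.0613, 0.0554] ang [-47.9, -139.1]
black 505.0 [[246.89999389648438, 243.8000030517578], [250.1999969482422, 229.0], [333.1000061035156, 247.5], [329.79998779296875, 262.20001220703125]]
  w [[0.5504, 0.2891], [0.5841, 0.2811], [0.532, 0.0954], [0.4989, 0.1045]] mean [0.5413 0.1925 0.0715]
  len [0.0347, 0.1929] ang [-13.3, -105.67]
```

View pics/crop1.png

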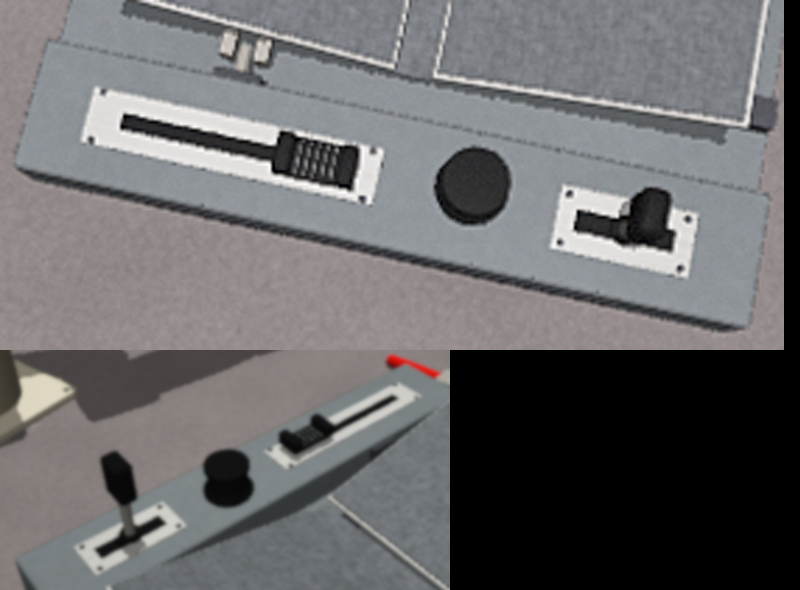

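In the crop, the grip's ridge tops are at about (306.8,248.9) and (328.9,254.6) in full-image pixels, with the slot running to the left. The two plates give a machine yaw of about −15.4°. I'll compare both estimates, shut the gripper and hover over the trough.

```bash
cat >> h.py <<'E'
yaw=np.arctan2(.3093,.0849)-np.pi/2
ex=np.array([np.cos(yaw),np.sin(yaw),0]); ey=np.array([-np.sin(yaw),np.cos(yaw),0])
O=np.array([.4548,-.111,0])+.145*ex+.190*ey
M=lambda x,y,z: O+x*ex+y*ey+np.array([0,0,z])
Q=[0,np.cos(yaw/2),np.sin(yaw/2),0]
inM=lambda p:np.array([(p-O)@ex,(p-O)@ey,p[2]])
E
python3 - <<'E'
from h import *
g=px2w("top",[[306.8,248.9],[328.9,254.6]],.0965).mean(0)
print("yaw",np.degrees(yaw),"O",O,"grip meas in M",inM(g),"loupe",inM(px2w("top",[[373.7,260.8]],.112)[0]))
print("lockplate M",inM(px2w("top",[[287.6,246.5]],.0715)[0]))
print("pred px lever top",w2px("top",M(-.145,-.19,.18)),w2px("scene",M(-.145,-.19,.18)),"grip",w2px("scene",M(-.145,.06,.0965)))
p=M(-.145,.0615,0); print("target",p)
command_gripper(0.0)
move_pose([p[0],p[1],.20],Q); movel([p[0],p[1],.125])
print(get_tcp_pos(),get_joint_pos(),get_ft_force(),get_grip_width(),get_time())
a=read_camera("top")[190:320,205:485,::-1]; b=read_camera("scene")[130:340,130:430,::-1]
a=cv2.resize(a,None,fx=2,fy=2,interpolation=2); b=cv2.resize(b,None,fx=1.5,fy=1.5)
o=np.zeros((600,600,3),np.uint8); o[:260,:560]=a; o[270:585,:450]=b; cv2.imwrite("pics/hover.png",o)
E
```

```text
yaw -15.349123179025641 O [0.64492096 0.03384137 0.        ] grip meas in M [-0.14652474  0.05940873  0.0965    ] loupe [-0.14266996 -0.06316531  0.112     ]
lockplate M [-0.14509649  0.13007739  0.0715    ]
pred px lever top [[439.14874156 269.92934417]] [[175.97915441 263.01052156]] grip [[303.77290943 241.71058623]]
target [0.52137203 0.1315292  0.        ]
[0.5217038  0.13194738 0.12534395] [2.25591875e-01 4.34628778e-01 1.88924056e+00 3.39609721e-05
 8.17351657e-01 4.92876524e-01] [-0.45831724 -0.42442944  0.45781611] 0.004402148583311266 4.0
```

View pics/hover.png

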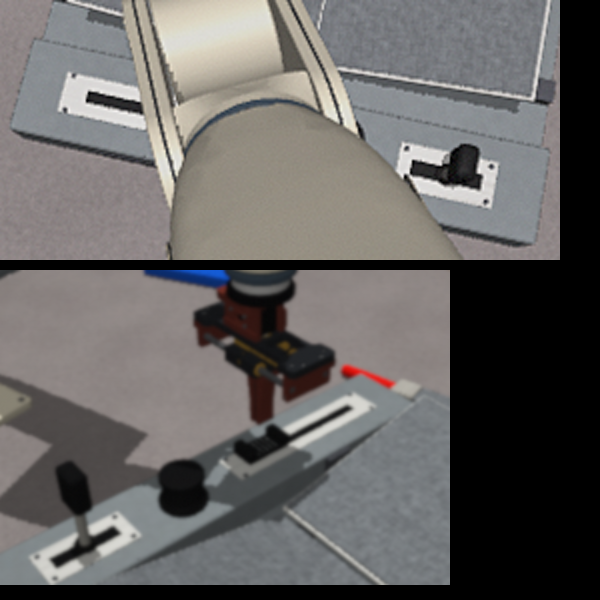

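The fingers hover centred over the trough: tip at (262,420) and saddle at (262,440) in the lower crop. The lever and grip predictions match both views within about 2 px. Now press by feel.

```bash
python3 - <<'E'
from h import *
def st(s): print(s,inM(get_tcp_pos()).round(4),get_ft_force().round(1) if hasattr(get_ft_force(),'round') else get_ft_force(),round(get_time(),2))
p=M(-.145,.0605,0)
print(movel([p[0],p[1],.092],v=.06)); st("over")
print(movel([p[0],p[1],.072],v=.012,until_force=3)); st("contact")
z=get_tcp_pos()[2]
print(movel([p[0],p[1],z-.009],v=.01,until_force=12)); st("pressed"); wait(.2); st("settled")
E
```

```text
False
over [-0.145   0.0605  0.0918] [ 0.5 -0.4 -0.6] 4.8
True
contact [-0.145   0.0605  0.0842] [-0.5  0.3  5.5] 5.62
True
pressed [-0.1448  0.0605  0.0778] [-1.9 -0.5  9.6] 6.33
settled [-0.1449  0.0606  0.0779] [-1.9  0.1  8.1] 6.53
```

```bash
python3 - <<'E'
from h import *
def st(s): print(s,inM(get_tcp_pos()).round(4),np.round(get_ft_force(),1),round(get_time(),2))
p=M(-.145,.075,.0776); print(movel(p,v=.025,until_force=10)); st("engage")
p=M(-.145,.220,.0776); print(movel(p,v=.03,until_force=9)); st("slide")
E
```

```text
False
engage [-0.1449  0.0749  0.0782] [-0.9 -1.1  9.2] 7.27
True
slide [-0.1449  0.1667  0.078 ] [-1.8 -5.8  8.7] 10.17
```

```bash
python3 - <<'E'
from h import *
def st(s): print(s,inM(get_tcp_pos()).round(4),np.round(get_ft_force(),1),round(get_time(),2))
y=inM(get_tcp_pos())[1]; st("now")
print(movel(M(-.145,y+.012,.0774),v=.02,until_force=12)); st("push2")
wait(.2); st("hold")
E
```

```text
now [-0.1449  0.1667  0.078 ] [-1.8 -5.8  8.7] 10.17
True
push2 [-0.1449  0.1668  0.0779] [-0.2 -5.7  8.9] 10.48
hold [-0.1449  0.1668  0.0781] [-2.  -4.8  8.1] 10.68
```

A second push moved it only 0.1 mm, so this is the end stop. Lift and look.

```bash
python3 - <<'E'
from h import *
def st(s): print(s,inM(get_tcp_pos()).round(4),np.round(get_ft_force(),1),round(get_time(),2))
y=inM(get_tcp_pos())[1]
for z in(.080,.082,.084,.086): movel(M(-.145,y,z),v=.02); st("lift")
movel(M(-.145,y,.16),v=.12); st("up")
# travel to hover right of the lever
move_pose(M(-.145,y,.24),Q); move_pose(M(-.145,-.245,.24),Q); st("right of lever")
a=read_camera("top")[190:320,205:485,::-1]; b=read_camera("scene")[130:340,130:430,::-1]
a=cv2.resize(a,None,fx=2,fy=2,interpolation=2); b=cv2.resize(b,None,fx=1.5,fy=1.5)
o=np.zeros((600,600,3),np.uint8); o[:260,:560]=a; o[270:585,:450]=b; cv2.imwrite("pics/after.png",o)
E
```

```text
lift [-0.1448  0.1665  0.0806] [-0.6 -2.2  7. ] 10.97
lift [-0.1448  0.1665  0.0825] [-0.6 -2.5  6. ] 11.22
lift [-0.1448  0.1665  0.0844] [-0.3 -1.7  4.9] 11.47
lift [-0.1452  0.1664  0.0858] [-0.3 -2.3  2.3] 11.72
up [-0.1454  0.1666  0.1595] [0.2 0.3 1. ] 12.48
right of lever [-0.1447 -0.2444  0.2398] [-0.2 -0.1 -0.3] 14.43
```

View pics/after.png

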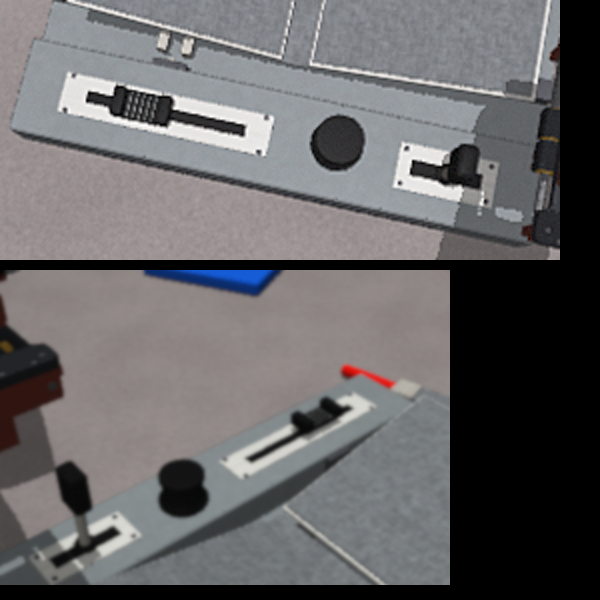

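The grip followed the finger up to full height (4.9 N at z 84.4 mm). The picture shows it at the left, at (142,105) in the upper crop, with the bolt clear of the lugs at (175,43). The lever is upright and nothing else has moved. Next is the lever.

```bash
python3 - <<'E'
from h import *
def st(s): print(s,inM(get_tcp_pos()).round(4),np.round(get_ft_force(),1),round(get_time(),2))
movel(M(-.145,-.240,.125),v=.12); st("down")
print(movel(M(-.145,-.165,.125),v=.03,until_force=14)); st("push")
wait(.3); st("hold")
b=read_camera("scene")[130:370,70:430,::-1]; cv2.imwrite("pics/lever.png",cv2.resize(b,None,fx=2,fy=2))
E
```

```text
down [-0.1445 -0.24    0.1255] [ 0.   0.9 -0.7] 15.63
True
push [-0.1455 -0.1813  0.1242] [-2.2 -5.7  3.5] 17.41
hold [-0.1455 -0.1817  0.1243] [-2.4 -5.1  3. ] 17.71
```

View pics/lever.png

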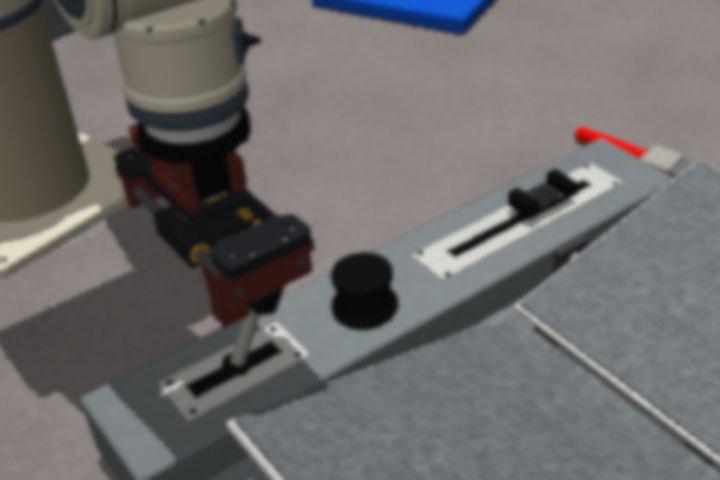

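The lever leans left, and the finger stalled at y = −181.5 mm, which is where geometry puts the 0.5 rad stop. I'll push a bit more to confirm, hold, then let it back slowly.

```bash
python3 - <<'E'
from h import *
def st(s): print(s,inM(get_tcp_pos()).round(4),np.round(get_ft_force(),1),round(get_time(),2))
print(movel(M(-.145,-.172,.1243),v=.02,until_force=8)); st("push2")
wait(1.3); st("held")
movel(M(-.145,-.245,.125),v=.06); st("back")
movel(M(-.145,-.255,.26),v=.12); wait(.5); st("up")
a=read_camera("top")[190:320,205:485,::-1]; b=read_camera("scene")[130:340,130:430,::-1]
a=cv2.resize(a,None,fx=2,fy=2,interpolation=2); b=cv2.resize(b,None,fx=1.5,fy=1.5)
o=np.zeros((600,600,3),np.uint8); o[:260,:560]=a; o[270:585,:450]=b; cv2.imwrite("pics/end.png",o)
E
```

```text
True
push2 [-0.1456 -0.1799  0.1239] [-1.4 -6.2  1.5] 18.05
held [-0.1455 -0.1803  0.1239] [-1.2 -6.   2.2] 19.35
back [-0.145  -0.2448  0.125 ] [ 0.1 -0.7  1.1] 20.58
up [-0.145  -0.255   0.2599] [0.4 0.7 0.2] 22.36
```

View pics/end.png

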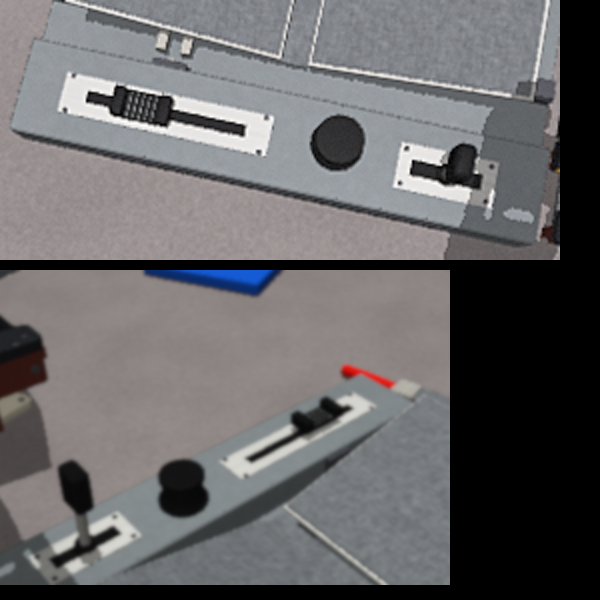

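The lock is up at the left, the lever is back upright, and the loupe and brush haven't moved. The held force (about 6 N) doesn't clearly separate the hard stop from the spring alone. There is plenty of time, so I'll repeat the lever push in small steps and look for a clear stiff rise.

```bash
python3 - <<'E'
from h import *
def st(s): print(s,inM(get_tcp_pos()).round(4),np.round(get_ft_force(),1),round(get_time(),2))
movel(M(-.145,-.240,.125),v=.15)
movel(M(-.145,-.186,.124),v=.05); st("near")
for y in np.arange(-.184,-.1679,.002):
    movel(M(-.145,y,.124),v=.02); f=get_ft_force(); st("step")
    if -(f@ey)>16: break
wait(1.2); st("held")
movel(M(-.145,-.245,.125),v=.06); movel(M(-.145,-.255,.26),v=.12); wait(.8); st("up")
a=read_camera("top")[190:320,205:485,::-1]; b=read_camera("scene")[130:340,130:430,::-1]
a=cv2.resize(a,None,fx=2,fy=2,interpolation=2); b=cv2.resize(b,None,fx=1.5,fy=1.5)
o=np.zeros((600,600,3),np.uint8); o[:260,:560]=a; o[270:585,:450]=b
print("diff px vs previous", (cv2.absdiff(o,cv2.imread("pics/end.png")).max(2)>40).sum()); cv2.imwrite("pics/end2.png",o)
E
```

```text
near [-0.145  -0.1861  0.1236] [-0.9 -6.6 -4.6] 24.75
step [-0.1452 -0.1842  0.1235] [-0.5 -7.2 -4.6] 25.0
step [-0.1453 -0.1824  0.1233] [-1.5 -7.2 -6.6] 25.25
step [-0.1455 -0.1805  0.1233] [-1.2 -9.2 -7.5] 25.5
step [-0.1456 -0.1792  0.1232] [ -2.6 -13.5  -6.3] 25.75
step [-0.1456 -0.1788  0.1232] [ -4.3 -24.9  -7.2] 26.0
held [-0.1456 -0.1788  0.1232] [ -5.6 -24.6  -7.6] 27.2
up [-0.145 -0.255  0.26 ] [-0.4  0.2  0.1] 30.57
diff px vs previous 2
```

```bash
python3 -c "
from station import *
job_done(); print(get_time())"
```

```text
the job is handed in; nothing more can be done
the job is handed in; nothing more can be done
```

I've handed the job in at about 31 s of the 45 s allowed; no verdict is reported, so what follows rests on my own checks.

- **Lock:** I pressed the grip down about 6.6 mm with roughly 9 N and slid it left until it stopped firmly, about 0.1 m along. A second push moved it only 0.1 mm. It then followed the finger up to full height, and the picture shows the bolt clear of the lugs.
- **Lever:** The first push held for more than 1 s at about 6 N, which did not clearly show the hard stop. I repeated it in small steps. The force then rose sharply to about 25 N at y −179 mm, close to where I expected the 0.5 rad stop. I held it there 1.2 s and let it come back slowly.
- **Last check:** The picture after the first push shows the lock at the left, the lever upright, and the loupe and brush where they were. The one after the repeat, which I compared by pixel difference only, matches it to within 2 pixels. The robot is clear of everything.

No check failed. Highest tool force I read was about 10 N on the grip (limit 40 N) and 27 N on the lever.

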